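# Draw a coil's core to its groove with a spring clip

## Task

This adjustable coil's core has to be set for a reading, and metal fingers must not touch the core. Take the spring clip from the rim of the clear tub, clip it onto the core's neck under the button, then by the clip (held across its cheeks it stays shut) draw the core gently straight up, without pulling it right out, until the ring groove in the core is level with the top face of the coil. Finish while still holding it there by the clip, as the core drops back if let go; leave the coil standing where it is and the other things alone.

Things in the scene. Friction and masses are not known exactly. Their poses are not given: they have to be found in the camera images.
- clip: Grey plastic spring clip like a broad clothes peg, 38 g, standing jaws down astride the tub's wall. Origin on its pivot axis, mid-width, 56 mm above the bench; z up from jaws to levers, y along the pivot (and the tub wall); levers and jaws move along x. Flat cheeks: 24 mm over their outer faces along y, 19 mm long in x, to 11 mm below and above the pivot; gripping across them keeps the jaws shut.
- clip_levers (a point): point midway between the two levers, 24 mm above the pivot. Levers are 17 mm wide along y, splay outward to 38 mm above the pivot, and measure about 42 mm over their tips at rest. Squeezed along x with about 10 N or more they turn parallel, about 18 mm over the outer faces, against a stop, and the jaws stand open. Fixed to the -x half, which tilts by half the opening.
- jaw (a joint): opening angle of the clip, rad: 0 shut, about 0.06 on the tub's wall, 0.19 shut on the core's neck, 0.64 fully open (19 mm between the jaw tips). A spring shuts it (about 6 N at the tips). Let go on the neck, it stays standing there upright.
- clip_tips (a point): point midway between the shut jaw tips, 29 mm below the pivot, fixed to the -x half. Tips are 17 mm wide along y and 6 mm high; the hollow above them is 14 mm wide, more when opened, and 22 mm high, up to the pivot tube of 8 mm diameter.
- core: Core of the coil: dark ferrite rod, 12 mm diameter, 76 mm long, standing loose in the coil's bore with 1 mm clearance; above it a white neck, 6 mm diameter, 15 mm long, then a white round button, 12.4 mm diameter, 7 mm high. Origin at the rod's foot, z up along the rod. About 60 g; it rests on the bore's floor at the start and drops back if let go.
- core_neck (a point): middle of the core's neck, on its axis, 83.5 mm above the rod's foot, 7.5 mm below the button's underside; 95.5 mm above the bench at the start
- core_groove (a point): ring groove cut round the rod, 3 mm wide, on its axis 30 mm above the rod's foot, 46 mm below the rod's upper end and 68 mm below the button's top; hidden in the bore at the start, 36 mm below the coil's top face
- coil: The coil, loose on the bench, 0.7 kg: black base 92 x 66 mm (x, y), 12 mm high, with two brass binding posts, to 32 mm high, at its +x end; on it an upright white former with copper winding, 42 mm diameter, its top face 78 mm above the bench; in its middle the bore, 13 mm across, 66 mm deep. Origin under the centre, on the bore's axis; z up.
- coil_top (a point): centre of the coil's flat top face, at the mouth of the bore
- tub: clear open plastic tub 70 x 100 x 45 mm (x, y, z), walls 2 mm, loose; origin under its centre. The clip sits on its -x wall.
- loupe: lens in a chrome ring, 81 mm across, 11 mm high, a bystander; origin under its centre
- reel: black solder reel, 78 mm across, 26 mm high, a bystander; origin under its centre
- flux: small pale round tin, 57 mm across, 21 mm high, a bystander; origin under its centre
- pouch: black padded pouch, 124 x 74 x 33 mm, a bystander; origin under its centre

How it is judged:
On the way:
1. the clip is shut on the core's neck, the core still fully down (distance between clip_tips and core_neck below 0.01 m and value of joint jaw between 0.1 and 0.35 rad and contact force between clip and core above 0.5 N and z of core_groove in the frame of coil_top below -0.03 m), for 0.2 s.
At the end, for the whole second after the job is handed in: The fingers hold the clip, the clip is shut on the core's neck and carries the core without resting on the coil; the core is still and in line with the bore, its groove within 4 mm of the level of the coil's top face; the coil stands flat on the bench (z of core_groove in the frame of coil_top between -0.004 and 0.004 m and angle between the z axis of core and the z axis of coil, either way round below 0.06 rad and horizontal distance between core_groove and coil_top below 0.003 m and linear speed of core below 0.01 m/s and contact force between the fingers and clip above 1 N and contact force between clip and core above 0.3 N and contact force between clip and coil below 0.3 N and distance between clip_tips and core_neck below 0.012 m and value of joint jaw below 0.35 rad and height (world z) of coil_top below 0.081 m and angle between coil's own z axis and vertical below 0.04 rad); the arm keeps its last pose, push and grip.
It fails at once if the hand or arm touches the core (contact force between any of the arm, the fingers and core above 0.5 N).
It fails at once if the core is forced or jammed in the bore (over 25 N) (contact force between core and coil above 25 N).
It fails at once if the core is pulled (almost) right out: groove 25 mm above the coil (z of core_groove in the frame of coil_top above 0.025 m).
It fails at once if the coil is dragged more than 30 mm or tipped (distance of coil from where it was at the start of the episode above 0.03 m or angle between coil's own z axis and vertical above 0.15 rad).
It fails at once if a bystander is moved more than 30 mm (distance of any of loupe, reel, flux, pouch from where it was at the start of the episode above 0.03 m).
It also fails if it takes over 61 s, if anything falls off the work surface, if the arm or the gripper's body presses on something with over 40 N, if the wrist force passes 120 N, or if a joint passes its speed limit or range.

## Robot

A 6-joint arm with a two-finger parallel gripper is mounted at the origin on a cart in front of the work surface, level with it; the furniture and walls round the work are solid. World frame = base frame: x ahead of the robot, y to its left, z up, the work surface at z = 0. Lengths are in m, angles in rad, forces in N, time in s.
With the tool pointing down it reaches from about 0.375 to 0.9 m from the base axis. Payload 3.1 kg.
Tool frame: the origin (TCP) lies between the finger pads; the fingertips stand 17 mm ahead of it and the grasp point (between the pads) lies 2 mm behind it; z points along the fingers, y is the line along which they close (so a half turn about z gives the same grasp; the last joint's range is limited). The gripper opens to 85 mm and grips with 20 to 120 N. Pads are 22 mm wide; open, the fingers measure 114 mm over their backs; the gripper's body (76 mm by 85 mm) begins 54 mm behind the grasp point. The pads swing forward as they close: fully open they stand 13 mm farther back than shut.
Start: joints at [0.93, 0.527, 1.433, -0, 1.181, -0.178], TCP at [0.278, 0.56, 0.248] pointing down, gripper open.
Joint ranges: [-3.08, 3.08], [-0.75, 2.2], [0.22, 2.44], [-1.43, 4.57], [0, 2.65], [-2.85, 2.85]. Speed limits (rad/s): [2.79, 2.79, 3.14, 3.14, 3.14, 3.14].

## Interface

Orientations are given as a unit quaternion [x, y, z, w].
In Python, from station import sense, vision, order gives the robot as it stands.
- The arm moves only by the shell command python3 -m crank 'ROWS' [OPENING] [FORCE]. ROWS is JSON, a list of rows, each an object with "dp": the shift along the world's x, y, z in units of 30 mm (1.0 is 30 mm), a list of three; "angular": the turn, a rotation vector about the world's x, y, z in degrees, a list of three. In form: [{"dp": [dx, dy, dz], "angular": [ax, ay, az]}, ...]. A call has 1 to 20 rows; each row shifts and turns the commanded pose from where the row before left it; what a row does not reach is not made up. A row lasts 1/10 s, in which the tool goes at most 50 mm and 8.59 degrees, less where a joint would pass 70% of its speed; a pose out of reach is approached as far as the arm can. A call is refused whole if a number of a shift passes 1 or a number of a turn 8.59, either way. A call with a gripper value outside its range is refused whole. OPENING is the closure, from 0 (fully open) to 1 (shut), set as the call begins (- or left out, the last holds). The fingers move at their own pace and stop on an object; FORCE is the grip in N (left out, the last holds). Time passes only in rows, so rows that do not move let the fingers close. It gives the time, the measured TCP pose, the force, the opening and the grip force at its end, in the units of the state.
- sense(): the state, without advancing time (a new reading comes with each control period).
- vision.snapshot(name): name is "side" or "top"; returns a dict with "image" (384x512x3 uint8, blue, green, red), "range_z" (384x512 float32, m along the optical axis (not along the pixel's ray), 0 where there is no reading), "mtx" (3x3 intrinsics, pixels), "dist" ([k1, k2, p1, p2, k3] as OpenCV has them; the pictures are not rectified), "pose" (4x4, takes a point from camera to world coordinates). Camera axes: x right, y down, z forward; pixel columns grow to the right and rows downward; lengths in m; the calibration is good to about 2 mm. A picture is of the moment at which its call begins.
- order.sign_off(): hands the job in; it is judged then, once.
The state is a dict: "t": time; "q": joint angles; "qd": joint speeds; "tau": joint torques, N m; "tcp_pos": TCP position; "tool_rot": TCP orientation; "force": force on the tool from outside, world axes, zero at the start; "ft_torque": the same for the moment, N m; "finger_gap": opening from 0.0 (shut) to 1.0 (fully open); "gripper_force": force on a finger pad.
Only numpy, scipy, OpenCV 4.12 (cv2) and the standard library are available. Lean on these libraries where they do the work, as an engineer would, in place of code of your own. Each camera call takes 0.05 s, during which the arm holds its last target. There are 200 camera calls.

## Working session

There is one attempt and no reset: what is moved stays moved. The work goes in short steps, Python scripts to look and compute and a shell command to move; the robot and the scene stay as the last step left them, time stands still between calls to the robot, and variables do not carry over. Pictures are saved under pics/ and viewed, at most 10 in all, crops included, and the job is handed in when it is done.

```bash
ls; mkdir -p pics; cat > h.py <<'E'
import numpy as np, cv2
from station import sense, vision, order
def snap(n):
    s=vision.snapshot(n); np.savez(f'{n}.npz',**{k:np.asarray(v) for k,v in s.items()}); return s
def load(n): return dict(np.load(f'{n}.npz'))
def ray(s,u,v):
    p=cv2.undistortPoints(np.array([[[u,v]]],float),s['mtx'],s['dist'])[0,0]
    d=s['pose'][:3,:3]@np.array([p[0],p[1],1.]); return s['pose'][:3,3],d
def atz(s,u,v,z):
    o,d=ray(s,u,v); return o+d*(z-o[2])/d[2]
def cloud(s):
    H,W=s['range_z'].shape; uv=np.stack(np.meshgrid(np.arange(W),np.arange(H)),-1).reshape(-1,1,2).astype(float)
    p=cv2.undistortPoints(uv,s['mtx'],s['dist'])[:,0]; z=s['range_z'].reshape(-1,1)
    c=np.hstack([p*z,z])@s['pose'][:3,:3].T+s['pose'][:3,3]; c[z[:,0]==0]=np.nan
    return c.reshape(H,W,3)
def proj(s,P):
    P=np.atleast_2d(P); R=s['pose'][:3,:3].T; t=-R@s['pose'][:3,3]
    return cv2.projectPoints(P.astype(float),cv2.Rodrigues(R)[0],t,s['mtx'],s['dist'])[0][:,0]
E
python3 - <<'E'
from h import *
ims=[]
for n in('top','side'):
    s=snap(n); print(n,s['pose'].round(3).tolist(),s['mtx'][0,0]); cv2.imwrite(f'pics/{n}0.png',cv2.resize(s['image'],(768,576),interpolation=cv2.INTER_CUBIC))
E
```

```text
pics
top [[-0.008, -0.995, 0.098, 0.469], [-1.0, 0.008, -0.001, 0.002], [0.0, -0.098, -0.995, 1.054], [0.0, 0.0, 0.0, 1.0]] 395.688764627787
side [[-0.956, -0.119, 0.27, 0.245], [-0.294, 0.351, -0.889, 1.134], [0.011, -0.929, -0.371, 0.567], [0.0, 0.0, 0.0, 1.0]] 467.1863634611105
```

View pics/top0.png

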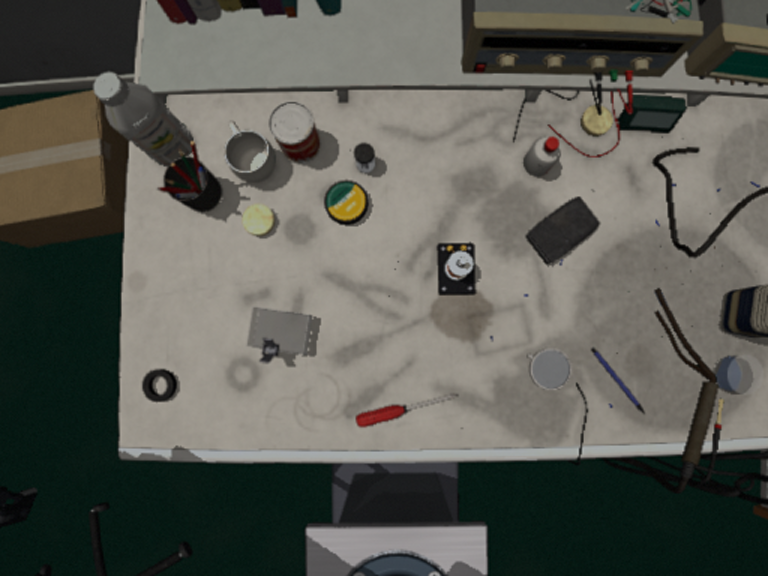

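View pics/side0.png

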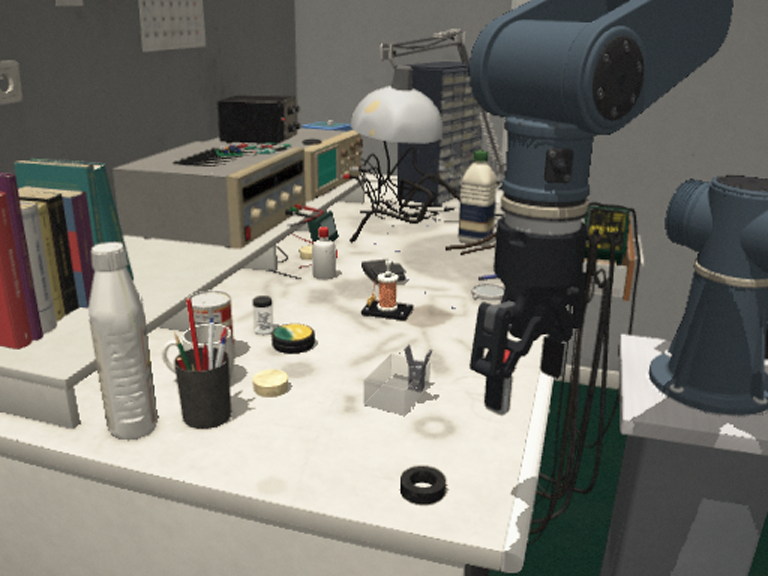

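The top view shows the tub near (285,330) with the clip at (268,348), and the coil at (458,268) with its white button at (460,263). The side view shows the clip at (418,368) and the coil at (388,295). Next I'll enlarge these areas.

```bash
python3 - <<'E'
from h import *
t,s=load('top'),load('side')
def c(a,u,v,w,h,f): return cv2.resize(a['image'][v:v+h,u:u+w],None,fx=f,fy=f,interpolation=cv2.INTER_CUBIC)
a=np.hstack([c(t,160,198,64,50,6),c(t,280,152,64,50,6)])
b=np.hstack([c(s,236,220,64,50,6),c(s,230,168,64,50,6)])
cv2.imwrite('pics/crop1.png',np.vstack([a,b]))
C=cloud(t)
# coil: points around
P=C[150:200,280:340].reshape(-1,3)
for lo,hi in((.072,.084),(.11,.12),(.006,.016),(.025,.036)):
    m=(P[:,2]>lo)&(P[:,2]<hi); Q=P[m]; print(lo,m.sum(),Q.mean(0).round(4),Q.min(0).round(4),Q.max(0).round(4))
m=(P[:,2]>.006)&(P[:,2]<.016); print('base rect',cv2.minAreaRect((P[m][:,:2]*1000).astype(np.float32)))
P=C[198:248,160:224].reshape(-1,3)
for lo,hi in((.085,.1),(.06,.085),(.04,.05)):
    m=(P[:,2]>lo)&(P[:,2]<hi); Q=P[m]; print(lo,m.sum(),Q.mean(0).round(4) if m.any() else 0,cv2.minAreaRect((Q[:,:2]*1000).astype(np.float32)) if m.any() else 0)
S=cloud(s)[215:280,235:300].reshape(-1,3)
for lo,hi in((.075,.1),(.05,.07),(.036,.05)):
    m=(S[:,2]>lo)&(S[:,2]<hi); Q=S[m]; print('side',lo,m.sum(),Q.mean(0).round(4),Q.min(0).round(3),Q.max(0).round(3))
E
```

```text
0.072 189 [ 0.6044 -0.1125  0.078 ] [ 0.5852 -0.1333  0.0734] [ 0.6261 -0.093   0.0829]
0.11 10 [ 0.6053 -0.1126  0.1111] [ 0.6008 -0.1168  0.1104] [ 0.6083 -0.1093  0.1126]
0.006 549 [ 0.5998 -0.1099  0.0117] [ 0.559  -0.1531  0.0061] [ 0.651  -0.0804  0.016 ]
0.025 28 [ 0.6241 -0.1107  0.0295] [ 0.5881 -0.1279  0.0253] [ 0.6448 -0.096   0.036 ]
base rect ((604.6834716796875, -117.06961059570312), (72.64923858642578, 91.990234375), 89.35778045654297)
0.085 27 [0.458  0.2067 0.0904] ((462.08148193359375, 204.9749755859375), (17.031030654907227, 39.20048522949219), 77.15483856201172)
0.06 68 [0.4621 0.2074 0.0693] ((462.8249206542969, 207.27548217773438), (23.920320510864258, 29.78520393371582), 80.55763244628906)
0.04 96 [0.4971 0.1988 0.0447] ((493.0491943359375, 198.03274536132812), (99.15440368652344, 78.18418884277344), 80.93717956542969)
side 0.075 63 [0.4663 0.2127 0.0851] [0.443 0.199 0.075] [0.483 0.225 0.095]
side 0.05 120 [0.4632 0.2146 0.0609] [0.45  0.198 0.05 ] [0.476 0.227 0.07 ]
side 0.036 302 [0.4993 0.2133 0.0417] [0.452 0.145 0.036] [0.539 0.258 0.049]
```

View pics/crop1.png

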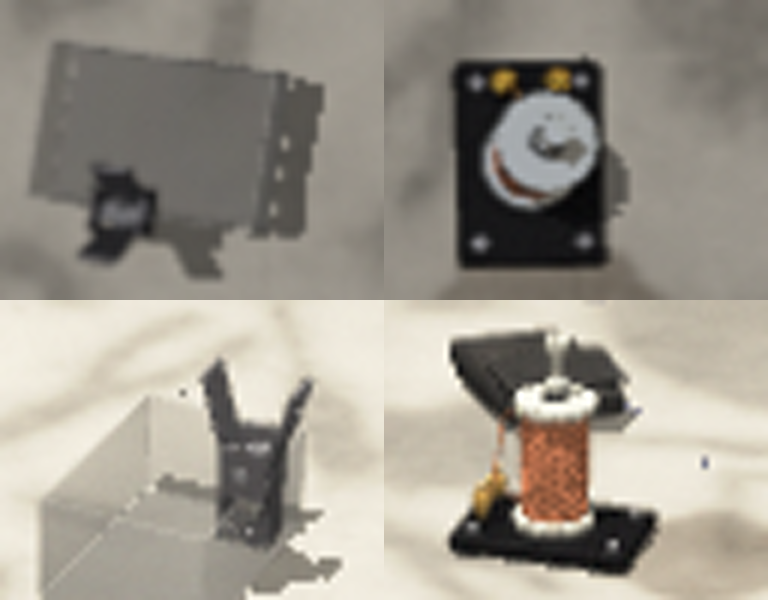

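The crops show the clip in the top view at about (120,210), with its cheeks and levers clear, and in the side view with lever tips at (218,362) and (308,380). The coil and button are clear in both. The coil axis comes out at about (0.605,-0.113), and the heights 78 and 111 mm agree with the given sizes. I'll check the clip pose with a model overlay.

```bash
python3 - <<'E'
from h import *
from scipy.spatial.transform import Rotation as R
t,s=load('top'),load('side')
z=sense(); print(np.round(z['tcp_pos'],4),np.round(R.from_quat(z['tool_rot']).as_matrix(),3).tolist(),np.round(z['q'],3),z['force'])
def ov(a,u,v,w,h,f,cx,cy,th):
    im=cv2.resize(a['image'][v:v+h,u:u+w],None,fx=f,fy=f,interpolation=cv2.INTER_CUBIC)
    def poly(L,col):
        L=np.array(L,float)/1000; c,sn=np.cos(th),np.sin(th)
        W=np.c_[cx+c*L[:,0]-sn*L[:,1],cy+sn*L[:,0]+c*L[:,1],.056+L[:,2]]
        p=(proj(a,W)-[u,v]+.5)*f-.5; cv2.polylines(im,[p.round().astype(int)],True,col,1)
    for y in(-12,12): poly([[-9.5,y,-11],[9.5,y,-11],[9.5,y,11],[-9.5,y,11]],(0,255,0))
    for sx in(-1,1): poly([[sx*9,-8.5,11],[sx*9,8.5,11],[sx*21,8.5,38],[sx*21,-8.5,38]],(0,0,255))
    poly([[x-(-34)-34+34*0,y,-11] for x,y in((-1,-90),(-1,90),(1,90),(1,-90))],(255,0,0))
    return im
a=[ov(t,160,205,50,40,8,.4625,.2085,np.radians(d)) for d in(-10,)]+[ov(s,250,222,50,40,8,.4625,.2085,np.radians(-10))]
cv2.imwrite('pics/ov1.png',np.hstack(a))
E
```

```text
[0.2781 0.559  0.2474] [[-0.895, 0.446, -0.001], [0.446, 0.895, -0.002], [0.0, -0.002, -1.0]] [ 0.93   0.528  1.434 -0.     1.181 -0.179] [-0.61469309 -0.78026649  0.23498866]
```

View pics/ov1.png

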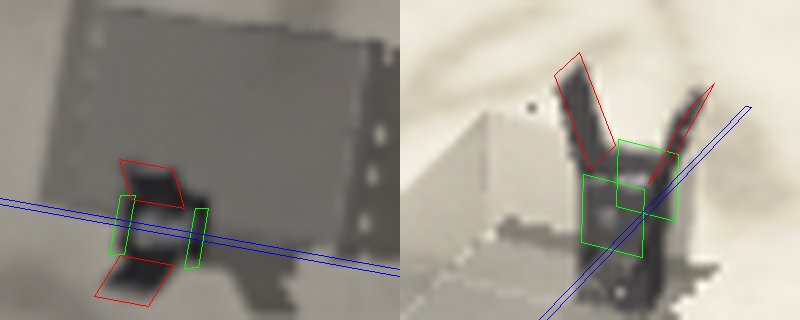

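The overlay fits within 1–2 mm. It suggests the clip is at about (0.4635, 0.207) with yaw -10°. I'll move above it and turn the closing line along the clip's x.

```bash
python3 -m crank '[{"dp":[0.386,-0.733,0],"angular":[0,0,-5]},{"dp":[0.386,-0.733,0],"angular":[0,0,-5]},{"dp":[0.386,-0.733,0],"angular":[0,0,-5]},{"dp":[0.386,-0.733,0],"angular":[0,0,-5]},{"dp":[0.386,-0.733,0],"angular":[0,0,-5]},{"dp":[0.386,-0.733,0],"angular":[0,0,-5]},{"dp":[0.386,-0.733,0],"angular":[0,0,-5]},{"dp":[0.386,-0.733,0],"angular":[0,0,-5]},{"dp":[0.386,-0.733,0],"angular":[0,0,-5]},{"dp":[0.386,-0.733,0],"angular":[0,0,-5]},{"dp":[0.386,-0.733,0],"angular":[0,0,-5]},{"dp":[0.386,-0.733,0],"angular":[0,0,-5]},{"dp":[0.386,-0.733,0],"angular":[0,0,-5]},{"dp":[0.386,-0.733,0],"angular":[0,0,-5]},{"dp":[0.386,-0.733,0],"angular":[0,0,-3.5]},{"dp":[0.386,-0.733,0],"angular":[0,0,0]},{"dp":[0,0,0],"angular":[0,0,0]}]' 0 20
python3 - <<'E'
from h import *
from scipy.spatial.transform import Rotation as R
z=sense(); M=R.from_quat(z['tool_rot']).as_matrix(); print(np.round(z['tcp_pos'],4),M.round(3).tolist(),np.degrees(np.arctan2(M[1,1],M[0,1])),z['finger_gap'])
E
```

```text
t: 1.8
tcp_pos: [0.4651, 0.2056, 0.2481]
tool_rot: [0.767, 0.642, -0.0, 0.0]
force: [-0.3, -0.1, -0.1]
finger_gap: 1.001
gripper_force: 0.0
[0.4651 0.2056 0.2481] [[0.176, 0.984, 0.0], [0.984, -0.176, -0.001], [-0.001, 0.001, -1.0]] -10.156451300695787 1.0006356344576537
```

```bash
python3 -m crank '[{"dp":[-0.03,0.04,-0.6],"angular":[0,0,0]},{"dp":[0,0,-0.8],"angular":[0,0,0]},{"dp":[0,0,-0.8],"angular":[0,0,0]},{"dp":[0,0,-0.6],"angular":[0,0,0]},{"dp":[0,0,-0.4],"angular":[0,0,0]},{"dp":[0,0,0],"angular":[0,0,0]},{"dp":[0,0,0],"angular":[0,0,0]}]' 0.35 20
python3 - <<'E'
from h import *
z=sense(); p=np.array(z['tcp_pos']);print(p.round(4),z['finger_gap'])
s=snap('side'); u,v,w,h=225,160,100,75
im=cv2.resize(s['image'][v:v+h,u:u+w],None,fx=8,fy=8,interpolation=cv2.INTER_CUBIC)
for d in(0,-.017,-.03):
    q=(proj(s,p+[0,0,d])[0]-[u,v]+.5)*8; cv2.circle(im,tuple(q.astype(int)),3,(0,0,255),-1)
cv2.imwrite('pics/pre.png',im)
E
```

```text
t: 2.5
tcp_pos: [0.4629, 0.2093, 0.1525]
tool_rot: [0.766, 0.643, 0.0, -0.0]
force: [-0.7, 0.3, -0.6]
finger_gap: 0.65
gripper_force: 0.0
[0.4629 0.2093 0.1525] 0.6499332936609477
```

View pics/pre.png

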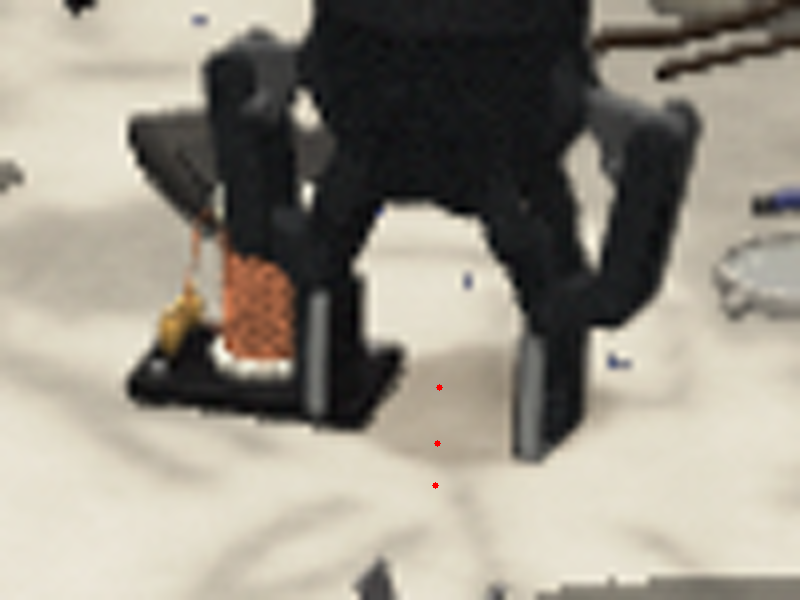

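In the side picture the two fingertips are at about (320,415) and (530,460), which matches roughly 15 mm ahead of the TCP. The lever tips show at (375,570) and (497,595), between the fingers. Next I descend and squeeze the levers.

```bash
python3 -m crank '[{"dp":[0.02,-0.07,-0.5],"angular":[0,0,0]},{"dp":[0,0,-0.6],"angular":[0,0,0]},{"dp":[0,0,-0.6],"angular":[0,0,0]},{"dp":[0,0,-0.5],"angular":[0,0,0]},{"dp":[0,0,0],"angular":[0,0,0]}]' 0.35 20
python3 -m crank '[{"dp":[0,0,0],"angular":[0,0,0]},{"dp":[0,0,0],"angular":[0,0,0]},{"dp":[0,0,0],"angular":[0,0,0]},{"dp":[0,0,0],"angular":[0,0,0]},{"dp":[0,0,0],"angular":[0,0,0]},{"dp":[0,0,0],"angular":[0,0,0]},{"dp":[0,0,0],"angular":[0,0,0]},{"dp":[0,0,0],"angular":[0,0,0]},{"dp":[0,0,0],"angular":[0,0,0]},{"dp":[0,0,0],"angular":[0,0,0]}]' 1 25
```

```text
t: 3.05
tcp_pos: [0.4631, 0.2067, 0.0858]
tool_rot: [0.766, 0.643, -0.001, -0.0]
force: [-0.7, -1.0, -0.7]
finger_gap: 0.649
gripper_force: 0.0
t: 4.05
tcp_pos: [0.4657, 0.2072, 0.0885]
tool_rot: [0.766, 0.643, 0.003, 0.002]
force: [1.2, -0.7, 6.3]
finger_gap: 0.198
gripper_force: 30.3
```

```bash
python3 -m crank '[{"dp":[0,0,0.2],"angular":[0,0,0]},{"dp":[0,0,0.3],"angular":[0,0,0]},{"dp":[0,0,0.5],"angular":[0,0,0]},{"dp":[0,0,0.6],"angular":[0,0,0]},{"dp":[0,0,0.6],"angular":[0,0,0]},{"dp":[0,0,0.6],"angular":[0,0,0]},{"dp":[0,0,0.6],"angular":[0,0,0]},{"dp":[0,0,0.6],"angular":[0,0,0]},{"dp":[0,0,0.6],"angular":[0,0,0]},{"dp":[0,0,0.6],"angular":[0,0,0]},{"dp":[0,0,0],"angular":[0,0,0]},{"dp":[0,0,0],"angular":[0,0,0]}]' 1 25
python3 - <<'E'
from h import *
z=sense(); p=np.array(z['tcp_pos']);print(p.round(4),z['finger_gap'])
t=snap('top'); s=snap('side')
q=proj(s,p+[0,0,-.03])[0]; u,v=int(q[0])-35,int(q[1])-28
im=cv2.resize(s['image'][v:v+75,u:u+70],None,fx=8,fy=8,interpolation=cv2.INTER_CUBIC)
for d in(0,-.032,-.064):
    q=(proj(s,p+[0,0,d])[0]-[u,v]+.5)*8; cv2.circle(im,tuple(q.astype(int)),3,(0,0,255),-1)
cv2.imwrite('pics/lift.png',im); print(u,v)
E
```

```text
t: 5.25
tcp_pos: [0.4631, 0.2068, 0.2427]
tool_rot: [0.766, 0.643, 0.0, 0.0]
force: [0.6, -0.4, -0.8]
finger_gap: 0.196
gripper_force: 29.7
[0.4631 0.2068 0.2427] 0.1964811073707116
245 154
```

View pics/lift.png

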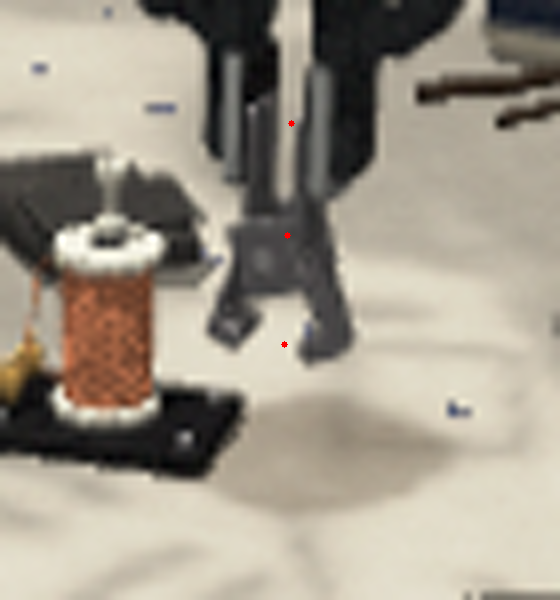

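The side view shows the clip held between the pads, jaws open, with its pivot pin at crop (265,258) and its tips at (232,335) and (325,352). I'll work out its pose in the hand.

```bash
cat >> h.py <<'E'
from scipy.spatial.transform import Rotation as R
def clipfit(obs,s,p,u,v,f,th):
    # obs: list of (clip local xyz mm, crop pixel); solve offset (dx,dy world,dz) & tilt about clip y
    from scipy.optimize import least_squares
    L=np.array([o[0] for o in obs],float)/1000; U=np.array([o[1] for o in obs],float)/f-.5+[u,v]
    def W(x): return (R.from_euler('z',th)*R.from_euler('y',x[3])).apply(L)+p+x[:3]
    r=least_squares(lambda x: np.r_[(proj(s,W(x))-U).ravel(),(x[1])/.0015,x[3]/.1],[0,0,-.03,0])
    return r
E
python3 - <<'E'
from h import *
s=load('side'); p=np.array(sense()['tcp_pos'])
a=.32; c,n=np.cos(a),np.sin(a)
def rot(x,z,sg): # half rotation: sg=+1 for +x half; jaws outward
    return (x*c-sg*z*n*1, sg*x*n+z*c) if sg>0 else (x*c+z*n, -x*n+z*c)
# cheek outline assumed on the halves mean (symmetric)
obs=[((0,12,0),(265,258))]
# jaw tip lower ends (x=+-~2..7 at z=-32)
for sg,px in((1,(232,350)),(-1,(322,362))):
    x,z=rot(sg*4,-32,sg); print('tip',x,z); obs.append(((1000*0+x,8.5,z),px))
r=clipfit(obs,s,p,245,154,8,np.radians(-10)); print(r.x.round(4),r.fun.round(2))
for d in(.028,.03,.032):
    M=R.from_euler('z',-10,degrees=True).apply([0,.012,0]); print(d,((proj(s,p+M+[0,0,-d])[0]-[245,154]+.5)*8).round(1))
E
```

```text
tip 13.863071612045532 -29.117267136173634
tip -13.863071612045532 -29.117267136173634
[ 0.001  -0.     -0.0339  0.0562] [ 0.36  0.12 -0.36 -0.14 -0.01  0.02 -0.    0.56]
0.028 [272.2 239.1]
0.03 [272. 246.]
0.032 [271.8 253. ]
```

```bash
python3 -m crank '[{"dp":[0.2,-0.4,0],"angular":[0,0,0]},{"dp":[0.315,-0.711,0],"angular":[0,0,0]},{"dp":[0.315,-0.711,0],"angular":[0,0,0]},{"dp":[0.315,-0.711,0],"angular":[0,0,0]},{"dp":[0.315,-0.711,0],"angular":[0,0,0]},{"dp":[0.315,-0.711,0],"angular":[0,0,0]},{"dp":[0.315,-0.711,0],"angular":[0,0,0]},{"dp":[0.315,-0.711,0],"angular":[0,0,0]},{"dp":[0.315,-0.711,0],"angular":[0,0,0]},{"dp":[0.315,-0.711,0],"angular":[0,0,0]},{"dp":[0.315,-0.711,0],"angular":[0,0,0]},{"dp":[0.315,-0.711,0],"angular":[0,0,0]},{"dp":[0.315,-0.711,0],"angular":[0,0,0]},{"dp":[0.315,-0.711,0],"angular":[0,0,0]},{"dp":[0.315,-0.711,0],"angular":[0,0,0]},{"dp":[0.12,-0.306,-0.5],"angular":[0,0,0]},{"dp":[0,0,-0.6],"angular":[0,0,0]},{"dp":[0,0,-0.4],"angular":[0,0,0]},{"dp":[0,0,0],"angular":[0,0,0]},{"dp":[0,0,0],"angular":[0,0,0]}]' 1 25
python3 - <<'E'
from h import *
z=sense(); p=np.array(z['tcp_pos']);M=R.from_quat(z['tool_rot']).as_matrix();print(p.round(4),z['finger_gap'],np.degrees(np.arctan2(M[1,1],M[0,1])).round(2))
t=snap('top'); s=snap('side'); ims=[]
for a,w,h in((s,50,75),(t,50,75)):
    q=proj(a,p+[0,0,-.05])[0]; u,v=int(q[0])-w//2,int(q[1])-h//2
    ims.append(cv2.resize(a['image'][v:v+h,u:u+w],None,fx=8,fy=8,interpolation=cv2.INTER_CUBIC)); print(u,v)
q=(proj(s,[[.6053,-.113,.11],[.6053,-.113,.0955]])-[int(proj(s,p+[0,0,-.05])[0][0])-25,int(proj(s,p+[0,0,-.05])[0][1])-37]+.5)*8
for k in q: cv2.circle(ims[0],tuple(k.astype(int)),2,(0,0,255),-1)
cv2.imwrite('pics/over.png',np.hstack(ims))
E
```

```text
t: 7.35
tcp_pos: [0.6049, -0.1125, 0.1966]
tool_rot: [0.766, 0.643, -0.0, -0.001]
force: [0.9, -1.6, -0.6]
finger_gap: 0.2
gripper_force: 29.7
[ 0.6049 -0.1125  0.1966] 0.20035838690260518 -9.93
233 124
285 134
```

View pics/over.png

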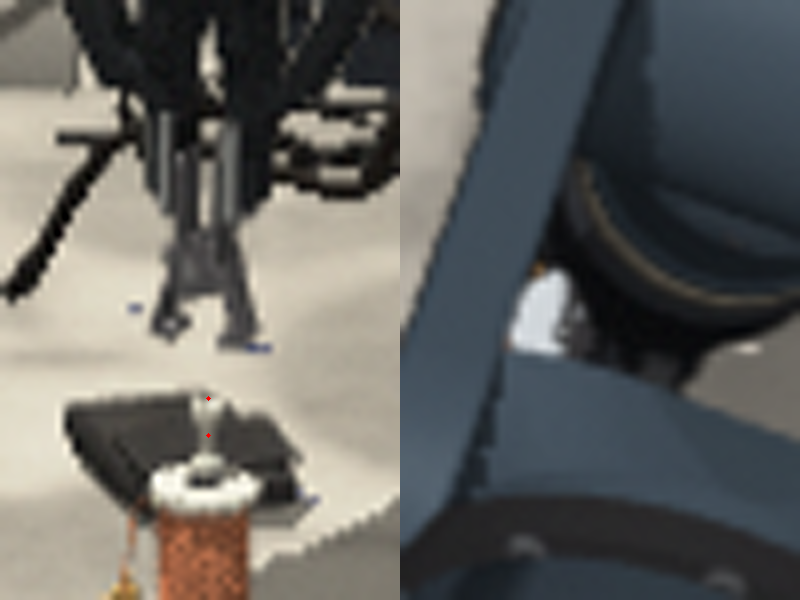

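The side crop shows the open jaws centred over the button, with the tips' front inner edges at about 172 and 218 and the core at 208 after the front-face correction. The top view is blocked by the arm. I'll lower the jaws over the button.

```bash
python3 -m crank '[{"dp":[0.01,-0.015,-0.15],"angular":[0,0,0]},{"dp":[0,0,-0.2],"angular":[0,0,0]},{"dp":[0,0,-0.2],"angular":[0,0,0]},{"dp":[0,0,-0.2],"angular":[0,0,0]},{"dp":[0,0,-0.2],"angular":[0,0,0]},{"dp":[0,0,-0.2],"angular":[0,0,0]},{"dp":[0,0,-0.14],"angular":[0,0,0]},{"dp":[0,0,0],"angular":[0,0,0]},{"dp":[0,0,0],"angular":[0,0,0]}]' 1 25
python3 - <<'E'
from h import *
z=sense(); p=np.array(z['tcp_pos']);print(p.round(4),z['finger_gap'],np.round(z['force'],2))
s=snap('side')
u,v,w,h=235,130,60,60
im=cv2.resize(s['image'][v:v+h,u:u+w],None,fx=10,fy=10,interpolation=cv2.INTER_CUBIC)
cv2.imwrite('pics/down.png',im)
E
```

```text
t: 8.35
tcp_pos: [0.6057, -0.1135, 0.1585]
tool_rot: [0.766, 0.643, -0.0, -0.0]
force: [-0.1, -0.7, -0.2]
finger_gap: 0.197
gripper_force: 29.7
[ 0.6057 -0.1135  0.1585] 0.19692845753222893 [-0.13 -0.75 -0.2 ]
```

View pics/down.png

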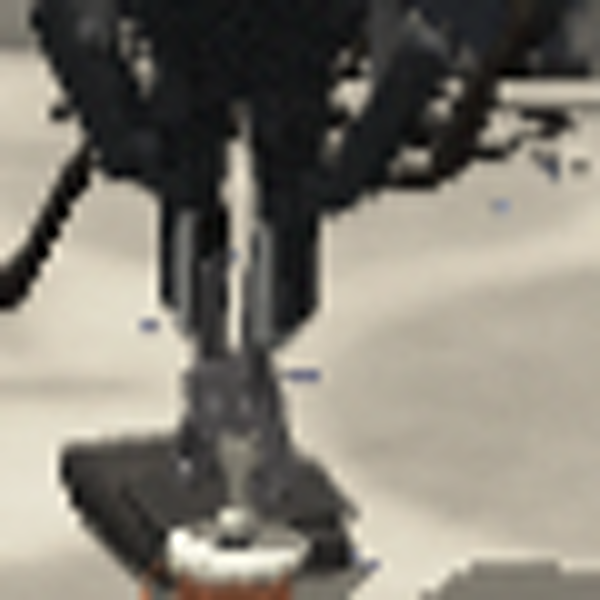

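The jaws are around the neck: the button is at (238,440) between the cheeks and the tips are at about (190,470) and (275,490), with no contact force. I'll release the levers and back off upward.

```bash
python3 -m crank '[{"dp":[0,0,0],"angular":[0,0,0]},{"dp":[0,0,0],"angular":[0,0,0]},{"dp":[0,0,0],"angular":[0,0,0]},{"dp":[0,0,0],"angular":[0,0,0]},{"dp":[0,0,0],"angular":[0,0,0]},{"dp":[0,0,0],"angular":[0,0,0]},{"dp":[0,0,0],"angular":[0,0,0]},{"dp":[0,0,0],"angular":[0,0,0]}]' 0.3 20
python3 -m crank '[{"dp":[0,0,0.3],"angular":[0,0,0]},{"dp":[0,0,0.6],"angular":[0,0,0]},{"dp":[0,0,0.6],"angular":[0,0,0]},{"dp":[0,0,0.6],"angular":[0,0,0]},{"dp":[0,0,0.6],"angular":[0,0,0]},{"dp":[0,0,0],"angular":[0,0,8]},{"dp":[0,0,0],"angular":[0,0,8]},{"dp":[0,0,0],"angular":[0,0,8]},{"dp":[0,0,0],"angular":[0,0,8]},{"dp":[0,0,0],"angular":[0,0,8]},{"dp":[0,0,0],"angular":[0,0,8]},{"dp":[0,0,0],"angular":[0,0,8]},{"dp":[0,0,0],"angular":[0,0,8]},{"dp":[0,0,0],"angular":[0,0,8]},{"dp":[0,0,0],"angular":[0,0,8]},{"dp":[0,0,0],"angular":[0,0,8]},{"dp":[0,0,0],"angular":[0,0,2]},{"dp":[0,0,0],"angular":[0,0,0]}]'
python3 - <<'E'
from h import *
z=sense(); p=np.array(z['tcp_pos']);M=R.from_quat(z['tool_rot']).as_matrix();print(p.round(4),z['finger_gap'],np.degrees(np.arctan2(M[1,1],M[0,1])).round(2),np.round(z['q'],2))
s=snap('side')
u,v,w,h=235,140,60,60
im=cv2.resize(s['image'][v:v+h,u:u+w],None,fx=10,fy=10,interpolation=cv2.INTER_CUBIC)
cv2.imwrite('pics/clipped.png',im)
E
```

```text
t: 9.2
tcp_pos: [0.6056, -0.1135, 0.1586]
tool_rot: [0.766, 0.643, -0.0, -0.0]
force: [-1.0, -0.4, -0.3]
finger_gap: 0.698
gripper_force: 0.0
t: 11.0
tcp_pos: [0.6057, -0.1135, 0.2403]
tool_rot: [0.087, 0.996, -0.0, 0.0]
force: [0.1, 0.4, -1.1]
finger_gap: 0.701
gripper_force: 0.0
[ 0.6057 -0.1135  0.2403] 0.7014912321361678 80.03 [-0.37  0.52  1.46 -0.    1.15 -1.76]
```

View pics/clipped.png

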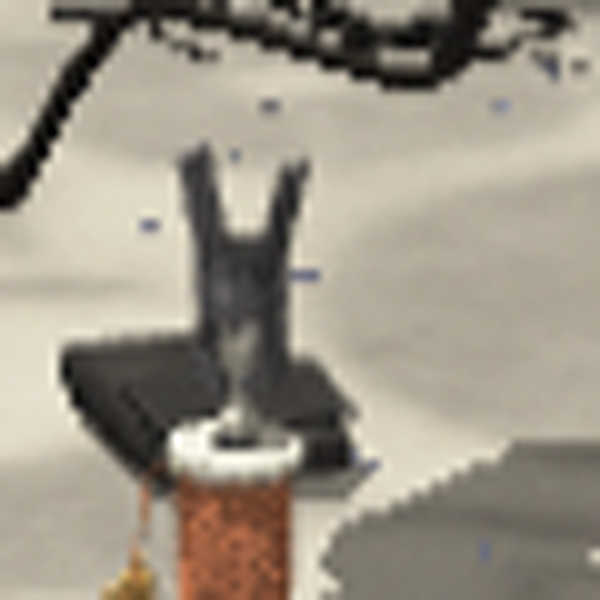

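The clip stands upright on the neck and the core is still down. The lever tips are at (195,150) and (300,160), and the cheek top edge is at y≈237. I'll compute the pivot height.

```bash
python3 - <<'E'
from h import *
s=load('side'); f=lambda P:((proj(s,P)-[235,140]+.5)*10).round(0).tolist()
Rz=R.from_euler('z',-10,degrees=True)
for pz in(.120,.123,.126,.129):
    L=np.array([[0,0,38],[17,8.5,38],[-17,8.5,38],[0,12,11],[-9.5,12,11],[9.5,12,11]])/1000
    print(pz,f(Rz.apply(L)+[.6057,-.1135,pz]), )
C=cloud(s)[140:200,235:295].reshape(-1,3); m=(C[:,2]>.117)&(abs(C[:,1]+.113)<.03)&(abs(C[:,0]-.605)<.03)
Q=C[m]; print(m.sum(),Q.max(0).round(4),Q.min(0).round(4)); 
m=(C[:,2]>.12)&(C[:,2]<.135)&(abs(C[:,1]+.113)<.03)&(abs(C[:,0]-.605)<.03); print(C[m].round(4)[::3].tolist())
E
```

```text
0.12 [[243.0, 182.0], [178.0, 181.0], [283.0, 198.0], [223.0, 281.0], [252.0, 286.0], [194.0, 276.0]]
0.123 [[243.0, 172.0], [178.0, 171.0], [283.0, 188.0], [223.0, 271.0], [252.0, 277.0], [194.0, 266.0]]
0.126 [[243.0, 162.0], [178.0, 161.0], [283.0, 178.0], [223.0, 262.0], [253.0, 267.0], [194.0, 257.0]]
0.129 [[243.0, 152.0], [178.0, 151.0], [283.0, 168.0], [223.0, 252.0], [253.0, 257.0], [194.0, 247.0]]
137 [ 0.6219 -0.093   0.1683] [ 0.585  -0.1262  0.1185]
[[0.6084, -0.1262, 0.1344], [0.6022, -0.1156, 0.1322], [0.609, -0.0975, 0.1341], [0.6001, -0.0981, 0.1349], [0.5951, -0.1121, 0.131], [0.6091, -0.098, 0.1309], [0.5992, -0.0949, 0.133], [0.5958, -0.1148, 0.127], [0.6097, -0.1001, 0.1271], [0.5995, -0.0961, 0.1295], [0.5955, -0.1141, 0.1241], [0.6091, -0.0982, 0.1247], [0.5989, -0.0943, 0.1271], [0.5944, -0.1104, 0.1224], [0.607, -0.1014, 0.1208], [0.5981, -0.1022, 0.1215], [0.5961, -0.0955, 0.1209]]
```

```bash
python3 -m crank '[{"dp":[-0.02,0.05,-0.4],"angular":[0,0,0]},{"dp":[0,0,-0.6],"angular":[0,0,0]},{"dp":[0,0,-0.6],"angular":[0,0,0]},{"dp":[0,0,-0.6],"angular":[0,0,0]},{"dp":[0,0,-0.6],"angular":[0,0,0]},{"dp":[0,0,-0.5],"angular":[0,0,0]},{"dp":[0,0,-0.41],"angular":[0,0,0]},{"dp":[0,0,0],"angular":[0,0,0]},{"dp":[0,0,0],"angular":[0,0,0]}]' 0.3 20
python3 -m crank '[{"dp":[0,0,0],"angular":[0,0,0]},{"dp":[0,0,0],"angular":[0,0,0]},{"dp":[0,0,0],"angular":[0,0,0]},{"dp":[0,0,0],"angular":[0,0,0]}]' 0.55
python3 -m crank '[{"dp":[0,0,0],"angular":[0,0,0]},{"dp":[0,0,0],"angular":[0,0,0]},{"dp":[0,0,0],"angular":[0,0,0]},{"dp":[0,0,0],"angular":[0,0,0]},{"dp":[0,0,0],"angular":[0,0,0]},{"dp":[0,0,0],"angular":[0,0,0]}]' 1 20
```

```text
t: 11.95
tcp_pos: [0.605, -0.1119, 0.1281]
tool_rot: [0.087, 0.996, 0.0, -0.0]
force: [0.6, -0.1, 0.2]
finger_gap: 0.703
gripper_force: 0.0
t: 12.35
tcp_pos: [0.6052, -0.112, 0.1288]
tool_rot: [0.087, 0.996, -0.0, 0.0]
force: [-0.2, -1.0, -0.1]
finger_gap: 0.451
gripper_force: 0.0
t: 12.95
tcp_pos: [0.6051, -0.112, 0.1284]
tool_rot: [0.087, 0.996, -0.0, 0.0]
force: [0.7, -0.7, 0.8]
finger_gap: 0.279
gripper_force: 23.5
```

The grip across the cheeks measures 24 mm with almost no side force. Now I lift slowly.

```bash
python3 -m crank '[{"dp":[0,0,0.03],"angular":[0,0,0]},{"dp":[0,0,0.05],"angular":[0,0,0]},{"dp":[0,0,0.08],"angular":[0,0,0]},{"dp":[0,0,0.08],"angular":[0,0,0]},{"dp":[0,0,0.08],"angular":[0,0,0]},{"dp":[0,0,0.08],"angular":[0,0,0]},{"dp":[0,0,0.08],"angular":[0,0,0]},{"dp":[0,0,0.08],"angular":[0,0,0]},{"dp":[0,0,0.08],"angular":[0,0,0]},{"dp":[0,0,0.08],"angular":[0,0,0]},{"dp":[0,0,0.08],"angular":[0,0,0]},{"dp":[0,0,0.08],"angular":[0,0,0]},{"dp":[0,0,0.08],"angular":[0,0,0]},{"dp":[0,0,0.08],"angular":[0,0,0]},{"dp":[0,0,0.05],"angular":[0,0,0]},{"dp":[0,0,0],"angular":[0,0,0]},{"dp":[0,0,0],"angular":[0,0,0]},{"dp":[0,0,0],"angular":[0,0,0]}]' 1 30
python3 - <<'E'
from h import *
z=sense(); p=np.array(z['tcp_pos']);print(p.round(4),z['finger_gap'],np.round(z['force'],2))
s=snap('side'); u,v,w,h=242,140,35,60
f=10
im=cv2.resize(s['image'][v:v+h,u:u+w],None,fx=f,fy=f,interpolation=cv2.INTER_CUBIC)
im2=cv2.convertScaleAbs(im,alpha=2.2,beta=10).copy()
# tick marks for heights on axis front surface
fr=np.array([.6053,-.113])+.006*np.array([-.29,.957])
for zz in range(70,152,5):
    q=(proj(s,[*fr,zz/1000])[0]-[u,v]+.5)*f; x,y=q.astype(int)
    cv2.line(im2,(x+60,y),(x+(80 if zz%10 else 100),y),(0,0,255),1)
    if zz%10==0: cv2.putText(im2,str(zz),(x+104,y+4),0,.4,(0,0,255),1)
cv2.imwrite('pics/lifted.png',np.hstack([im,im2]))
E
```

```text
t: 14.75
tcp_pos: [0.6049, -0.1119, 0.1609]
tool_rot: [0.087, 0.996, 0.0, -0.0]
force: [0.6, 0.7, -1.3]
finger_gap: 0.279
gripper_force: 31.2
[ 0.6049 -0.1119  0.1609] 0.2790689763476836 [ 0.59  0.73 -1.32]
```

View pics/lifted.png

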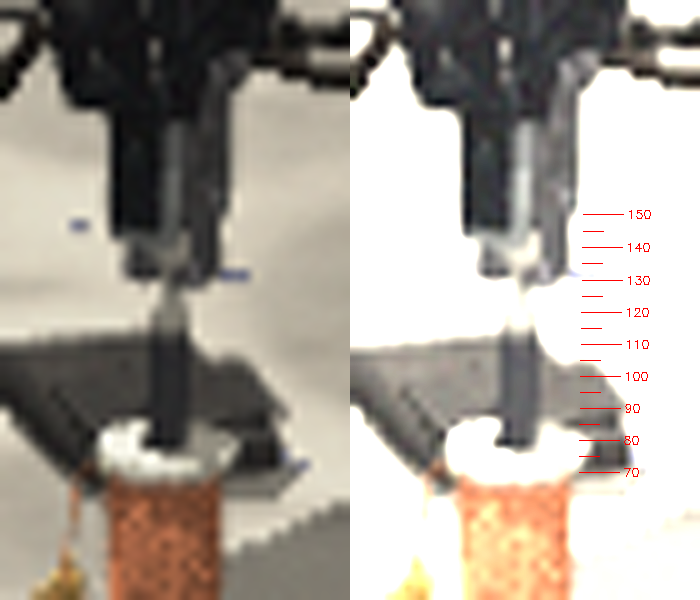

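```bash
python3 - <<'E'
from h import *
s=load('side'); ax=np.array([.6053,-.113]); d=np.array([-.29,.957])
a=cv2.resize(cv2.imread('pics/clipped.png'),(60,60),interpolation=cv2.INTER_AREA) # offset 235,140
full=s['image']
def prof(get,zs):
    for zz in zs:
        q=proj(s,[*(ax+.005*d),zz/1000])[0]; r=[]
        y=int(round(q[1])); x=int(round(q[0]))
        r=[int(get(x+k,y).mean()) for k in range(-4,5)]
        print(zz,q.round(1),r)
print('before');prof(lambda x,y:a[y-140,x-235].astype(int),range(74,116,3))
print('now');prof(lambda x,y:full[y,x].astype(int),range(74,150,3))
E
```

```text
before
74 [258.4 185.3] [237, 233, 220, 211, 211, 211, 215, 221, 220]
77 [258.4 184.4] [242, 231, 137, 71, 77, 73, 97, 139, 143]
80 [258.5 183.4] [228, 233, 152, 100, 113, 93, 91, 125, 128]
83 [258.5 182.5] [150, 208, 204, 169, 168, 123, 110, 101, 97]
86 [258.5 181.5] [150, 208, 204, 169, 168, 123, 110, 101, 97]
89 [258.5 180.6] [73, 87, 183, 203, 132, 102, 71, 68, 65]
92 [258.5 179.6] [60, 62, 101, 145, 114, 78, 64, 61, 61]
95 [258.5 178.7] [64, 65, 67, 108, 93, 67, 63, 58, 60]
98 [258.6 177.7] [67, 70, 56, 96, 77, 66, 65, 56, 59]
101 [258.6 176.8] [71, 66, 65, 103, 95, 69, 63, 53, 54]
104 [258.6 175.8] [72, 68, 92, 114, 104, 78, 61, 52, 53]
107 [258.6 174.8] [70, 63, 104, 122, 119, 83, 58, 51, 69]
110 [258.6 173.9] [50, 63, 107, 128, 135, 97, 57, 51, 93]
113 [258.6 172.9] [50, 53, 92, 97, 123, 105, 58, 52, 96]
now
74 [258.4 185.3] [240, 239, 227, 225, 124, 123, 129, 138, 137]
77 [258.4 184.4] [239, 239, 76, 35, 37, 37, 84, 138, 140]
80 [258.5 183.4] [229, 239, 122, 40, 43, 41, 64, 132, 132]
83 [258.5 182.5] [143, 224, 178, 42, 42, 41, 59, 104, 101]
86 [258.5 181.5] [143, 224, 178, 
[... 533 characters left out ...]
258.7 171.9] [184, 182, 106, 117, 117, 110, 207, 205, 203]
119 [258.7 171. ] [211, 209, 129, 123, 121, 124, 205, 201, 200]
122 [258.7 170. ] [208, 210, 185, 133, 116, 148, 205, 204, 201]
125 [258.7 169. ] [207, 201, 212, 135, 107, 162, 188, 191, 203]
128 [258.7 168.1] [191, 149, 190, 124, 69, 85, 86, 116, 187]
131 [258.7 167.1] [56, 53, 52, 94, 60, 52, 84, 52, 84]
134 [258.8 166.1] [58, 58, 66, 95, 96, 80, 78, 50, 55]
137 [258.8 165.1] [55, 61, 85, 108, 111, 111, 54, 52, 53]
140 [258.8 164.2] [71, 78, 84, 85, 93, 113, 55, 51, 53]
143 [258.8 163.2] [72, 62, 57, 82, 79, 99, 55, 52, 56]
146 [258.8 162.2] [22, 22, 22, 69, 79, 43, 55, 53, 55]
149 [258.8 161.2] [20, 24, 24, 69, 83, 51, 55, 52, 53]
```

The picture shows the rod lifted, with the dark rod rising from the face at (170,445), its light top end at about (170,325), and the clip tips at (170,275). The profile puts the core lift at about 32 mm, equal to the hand's rise, so the clip is not slipping. I'll raise it another 4 mm.

```bash
python3 -m crank '[{"dp":[0,0,0.03],"angular":[0,0,0]},{"dp":[0,0,0.04],"angular":[0,0,0]},{"dp":[0,0,0.04],"angular":[0,0,0]},{"dp":[0,0,0.015],"angular":[0,0,0]},{"dp":[0,0,0],"angular":[0,0,0]},{"dp":[0,0,0],"angular":[0,0,0]},{"dp":[0,0,0],"angular":[0,0,0]},{"dp":[0,0,0],"angular":[0,0,0]}]'
python3 - <<'E'
from h import *
P=[];ims=[]
for i in range(8):
    s=snap('side'); ims.append(s['image'].astype(float)); P.append(sense()['tcp_pos'])
im=np.mean(ims,0); z=sense(); print(np.mean(P,0).round(4),z['finger_gap'],np.round(z['force'],2),z['t'])
ax=np.array([.6053,-.113]); d=np.array([-.29,.957])
for y in range(164,187):
    print(y,[int(v) for v in im[y,254:264].mean(-1)])
for zz in(78,81,118,121,124,127): print(zz,proj(s,[*ax,zz/1000])[0].round(2),proj(s,[*(ax+.006*d),zz/1000])[0].round(2))
E
```

```text
t: 15.6
tcp_pos: [0.605, -0.1119, 0.1647]
tool_rot: [0.087, 0.996, 0.0, -0.0]
force: [-0.3, 0.8, -0.2]
finger_gap: 0.283
gripper_force: 31.2
[ 0.605  -0.112   0.1647] 0.27853941638286217 [-0.1   0.18 -1.65] 16.0
164 [137, 64, 63, 85, 112, 115, 113, 56, 51, 53]
165 [116, 57, 59, 60, 98, 95, 76, 55, 52, 53]
166 [162, 85, 56, 73, 89, 64, 55, 75, 54, 111]
167 [203, 194, 191, 192, 125, 80, 119, 125, 107, 114]
168 [210, 211, 211, 211, 133, 111, 164, 194, 190, 187]
169 [207, 209, 210, 162, 132, 120, 131, 207, 205, 202]
170 [209, 209, 210, 125, 115, 112, 113, 205, 203, 199]
171 [210, 210, 209, 88, 110, 116, 88, 204, 202, 199]
172 [213, 184, 182, 49, 66, 69, 55, 206, 205, 202]
173 [122, 103, 101, 37, 42, 43, 45, 209, 208, 206]
174 [62, 62, 63, 39, 42, 43, 42, 134, 208, 206]
175 [65, 66, 66, 38, 42, 42, 40, 72, 135, 180]
176 [56, 65, 65, 37, 43, 43, 40, 64, 74, 101]
177 [61, 64, 65, 38, 42, 42, 39, 64, 62, 62]
178 [64, 64, 66, 39, 42, 42, 44, 61, 61, 60]
179 [66, 66, 54, 40, 42, 41, 45, 62, 61, 60]
180 [64, 64, 48, 39, 42, 41, 44, 63, 62, 62]
181 [64, 65, 55, 41, 43, 40, 43, 69, 67, 66]
182 [145, 224, 179, 40, 42, 41, 59, 103, 101, 61]
183 [230, 238, 121, 40, 42, 42, 63, 132, 132, 125]
184 [239, 238, 77, 26, 33, 31, 75, 138, 138, 138]
185 [239, 239, 225, 223, 123, 123, 128, 137, 138, 139]
186 [204, 189, 230, 234, 224, 224, 211, 196, 186, 125]
78 [258.44 183.48] [258.45 184.19]
81 [258.45 182.53] [258.47 183.24]
118 [258.65 170.74] [258.67 171.41]
121 [258.67 169.77] [258.68 170.44]
124 [258.68 168.8 ] [258.7  169.47]
127 [258.7  167.83] [258.72 168.49]
```

The light top end of the rod now sits at row 168.8, which is z ≈ 124 mm, as required for the groove to be level. Row 184, at the mouth of the bore, has darkened as a groove there would make it. Forces are small and steady, so I'm handing in.

```bash
python3 -c "
from station import order
print(order.sign_off())"
```

```text
the job is handed in; nothing more can be done
None
```

I handed the job in with the clip shut on the core's neck, held across its cheeks, and the core drawn up until the groove was level with the coil's top face to within about 1 mm by my measurement; no verdict came back.

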